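# Point out a frame repair to the bench camera

## Task

Show the bench camera what this stretcher frame needs: point straight down at the red counter that marks its faulty corner, fingertips no more than 4 cm above it, and hold still there for two seconds; then point the same way, from just above, at the tub of wooden corner keys for two seconds; then press the green button on the grey box to save the recording, let it spring up and draw back. Do not touch or move the frame, the counters, the tubs or anything else lying loose on the bench, and do not bring the fingertips close above any other counter or tub.

Things in the scene. Friction and masses are not known exactly. Their poses are not given: they have to be found in the camera images.
- frame: wooden stretcher frame lying flat on the bench, pale pine, 200 mm (its x) by 260 mm (its y), 18 mm thick; bars 40 mm wide, and one brace along x across the middle. Origin: centre of its underside. A counter lies on each corner, at x = +-80 mm, y = +-110 mm
- red_counter: red plastic counter, a disc 28 mm across and 8 mm high, loose on one corner of the frame: it marks the faulty corner. Origin: centre of its underside
- red_counter_top (a point): centre of the top face of the red counter (26 mm above the bench)
- blue_counter_a: blue plastic counter, same size as the red one, loose on another corner of the frame (a good corner). Origin: centre of its underside
- blue_counter_a_top (a point): centre of the top face of that blue counter
- blue_counter_b: blue plastic counter, same size as the red one, loose on another corner of the frame (a good corner). Origin: centre of its underside
- blue_counter_b_top (a point): centre of the top face of that blue counter
- blue_counter_c: blue plastic counter, same size as the red one, loose on another corner of the frame (a good corner). Origin: centre of its underside
- blue_counter_c_top (a point): centre of the top face of that blue counter
- keys_tub: loose round open tub of grey plastic, 45 mm high, 76 mm across at the rim, about two thirds full of flat pale wooden corner keys, each 28 by 13 by 4 mm. Origin: centre of its underside. The three tubs look alike but for what they hold, and trade places
- keys_tub_rim (a point): centre of that tub's mouth, at rim height, 45 mm above the bench; what it holds stays below this height
- caps_tub: loose round open tub of grey plastic, 45 mm high, 76 mm across at the rim, about two thirds full of round white plastic caps. Origin: centre of its underside. The three tubs look alike but for what they hold, and trade places
- caps_tub_rim (a point): centre of that tub's mouth, at rim height, 45 mm above the bench; what it holds stays below this height
- brackets_tub: loose round open tub of grey plastic, 45 mm high, 76 mm across at the rim, about two thirds full of small L-shaped grey steel brackets. Origin: centre of its underside. The three tubs look alike but for what they hold, and trade places
- brackets_tub_rim (a point): centre of that tub's mouth, at rim height, 45 mm above the bench; what it holds stays below this height
- save_box: grey control box fixed to the bench, 85 x 85 mm, 35 mm high, with a green push button in the middle of its top. Origin: centre of its underside
- save_button_top (a point): centre of the top face of the green button (36 mm across, in a round black collar; 57 mm above the bench when up); moves down with it
- save_button (a joint): travel of the green button: 0 up, 0.006 m fully down; springs back, about 5 N fully down; pressed counts from 0.004
- staple_gun: blue staple gun lying on its side, about 200 x 110 mm, 38 mm high; leave alone
- hammer: hammer lying on the bench, to the left; leave alone
- tape: roll of brown tape lying flat, 84 mm across, 25 mm high; leave alone
- mug: blue mug, 80 mm across, 95 mm high, far side of the bench; leave alone
- glue: white glue bottle with an orange cap, 60 mm across, 100 mm high, far side of the bench; leave alone
- spare_bar: loose spare pine bar, 300 x 40 x 18 mm, far right; leave alone

How it is judged:
By the outcome, as a careful person would: the job done as asked, in the order asked, and still so for the second after the job is handed in, with the robot touching nothing.
It also fails if it takes over 50 s, if anything falls off the work surface, if the arm or the gripper's body presses on something with over 40 N, if the wrist force passes 120 N, or if a joint passes its speed limit or range.

## Robot

A 7-joint arm with a two-finger parallel gripper is mounted at the origin on the work surface. World frame = base frame: x ahead of the robot, y to its left, z up, the work surface at z = 0. Lengths are in m, angles in degrees, forces in N, time in s.
With the tool pointing down it reaches from about 0.425 to 0.875 m from the base axis. Payload 4.7 kg.
Tool frame: the origin (TCP) lies at the very end of the fingers, on their centre line; the grasp point (between the pads) lies env.grip_point_offset behind it (env.grip_point_offset is the distance from the TCP to the grasp point, in m); z points along the fingers, y is the direction in which the jaws open and shut (so a half turn about z gives the same grasp; the last joint's range is limited). The gripper opens to 87 mm and grips with 3 to 60 N. Pads are 19 mm wide; open, the fingers measure 117 mm over their backs; the gripper's body (75 mm by 190 mm) begins 51 mm behind the grasp point.
Start: joints at [-74.937, 18.392, -4.016, 83.108, 1.295, 78.541, -3.26], TCP at [0.16, 0.63, 0.223] pointing down, gripper open.
Joint ranges: [-163.93, 163.93], [-17.29, 119.83], [-79.2, 71.16], [3.27, 140.29], [-89.18, 269.18], [5.43, 117.66], [-154.24, 154.24]. Speed limits (degrees/s): [147.25, 147.25, 180, 180, 180, 180, 180].

## Interface

Orientations are given as [roll, pitch, yaw] about the fixed x, y, z axes, in that order (R = Rz(yaw) Ry(pitch) Rx(roll)).
In Python, from cell import env gives the robot as it stands.
- The arm moves only by the tool send_rows, never from a script. Its argument "plan" is a list of rows, each a list of 7 numbers: the finger opening in mm, from 0 to 87, then the shift along the tool's x, y, z in mm, then the turn, a rotation vector about the tool's x, y, z in rad. A call has 1 to 12 rows; each row shifts and turns the commanded pose from where the row before left it, along the tool's axes as they then stand; what a row does not reach is not made up. A row lasts 1/10 s, in which the tool goes at most 50 mm and 8.59 degrees, less where a joint would pass 70% of its speed; a pose out of reach is approached as far as the arm can. A call is refused whole if a number of a shift passes 50 or a number of a turn 0.15, either way. A call with a gripper value outside its range is refused whole. The fingers move at their own pace and stop on an object; "grip_force" is the grip in N (left out, the last holds). Time passes only in rows, so rows that do not move let the fingers close. It gives the time, the measured TCP pose, the force and the opening at its end, in the units of the state.
- env.get_obs(): the state, without advancing time (a new reading comes with each control period).
- env.read_camera(name): name is "side" or "top"; returns the picture (384x512x3 uint8, red, green, blue); there is no depth.
- env.get_calibration(name): a dict with "fx", "fy", "cx", "cy" (pixels), "extrinsics" (4x4, takes a point from camera to world coordinates). Camera axes: x right, y down, z forward; pixel columns grow to the right and rows downward; lengths in m; the calibration is good to about 2 mm. A picture is of the moment at which its call begins. get_calibration takes no time and is no camera call.
- env.sign_off(): hands the job in, once; it reports no verdict.
Trained networks look in the newest picture that a camera, given by its name, has taken for a name from the list of things; names that differ only in an ending like _2 or _b are one class to them, and where a whole thing is asked for, a point or a joint stands for the part that bears it (a point fixed in the world has none). Each returns a list of dicts, best first, with "confidence" (0 to 1); they miss things now and then, are a little off and sometimes report something else, mostly with a low value. They report only what shows in the picture. A call takes as long as a camera call.
- env.regions_of(camera, query): "region" (384x512 bool, what is visible of it) and "rect" ([left, top, right, bottom] in pixels, round what is visible of it).
The state is a dict: "time_s": time; "qpos": joint angles; "joint_velocities": joint speeds; "effort": joint torques, N m; "tool_pos": TCP position; "tool_rot": TCP orientation; "force": force on the tool from outside, world axes, zero at the start; "wrist_torque": the same for the moment, N m; "grip_width": finger opening in m.
Only numpy, scipy, OpenCV 4.12 (cv2) and the standard library are available. Lean on these libraries where they do the work, as an engineer would, in place of code of your own. Each camera call takes 0.05 s, during which the arm holds its last target. There are 200 camera calls.

## Working session

There is one attempt and no reset: what is moved stays moved. The work goes in short steps, Python scripts to look and compute and a tool call to move; the robot and the scene stay as the last step left them, time stands still between calls to the robot, and variables do not carry over. Pictures are saved under pics/ and viewed, about 8 in all and at most 12, crops included, and the job is handed in when it is done.

Besides the shell and the picture viewer there is one more tool, called after "Emit:" as name(argument=value, ...) on one line, values as JSON. send_rows: Moves the arm, as the interface text tells. Its arguments: {"type":"object","properties":{"plan":{"type":"array"},"grip_force":{"type":"number"}},"required":["plan"]}

```bash
mkdir -p pics; cat > h.py <<'E'
import numpy as np, cv2
from cell import env
def ray(cam,u,v,z):
    c=env.get_calibration(cam);T=np.array(c["extrinsics"])
    d=T[:3,:3]@np.array([(u-c["cx"])/c["fx"],(v-c["cy"])/c["fy"],1]);o=T[:3,3]
    return o+d*(z-o[2])/d[2]
def proj(cam,p):
    c=env.get_calibration(cam);T=np.linalg.inv(np.array(c["extrinsics"]))
    q=T[:3,:3]@np.array(p)+T[:3,3];return c["fx"]*q[0]/q[2]+c["cx"],c["fy"]*q[1]/q[2]+c["cy"]
E
python3 - <<'E'
from h import *
for c in("top","side"):
    cv2.imwrite(f"pics/{c}1.png",cv2.resize(env.read_camera(c)[:,:,::-1],None,fx=1.5,fy=1.5,interpolation=cv2.INTER_CUBIC))
    print(c,np.round(env.get_calibration(c)["extrinsics"],3).tolist())
for n,z in dict(red_counter=.026,blue_counter_a=.026,keys_tub=.045,caps_tub=.045,brackets_tub=.045,save_button=.057,frame=.018,save_box=.035).items():
    for c in("top","side"):
        for r in env.regions_of(c,n)[:5]:
            v,u=np.nonzero(r["region"]);print(n,c,round(r["confidence"],2),np.round(r["rect"]),np.round([u.mean(),v.mean()],1),np.round(ray(c,u.mean(),v.mean(),z),3))
s=env.get_obs();print(s["tool_pos"],s["tool_rot"],s["time_s"],s["grip_width"],env.grip_point_offset)
E
```

```text
top [[-0.015, -0.983, 0.182, 0.256], [-1.0, 0.015, -0.003, 0.062], [-0.0, -0.182, -0.983, 1.463], [0.0, 0.0, 0.0, 1.0]]
side [[-0.93, -0.228, 0.287, 0.247], [-0.366, 0.549, -0.751, 0.797], [0.014, -0.804, -0.594, 0.672], [0.0, 0.0, 0.0, 1.0]]
red_counter side 0.48 [185. 237. 196. 250.] [189.6 243.4] [0.625 0.256 0.026]
red_counter side 0.43 [244. 257. 255. 269.] [247.9 263. ] [0.464 0.261 0.026]
blue_counter_a top 0.5 [197. 164. 204. 170.] [200.5 166.9] [0.626 0.251 0.026]
blue_counter_a top 0.41 [269. 164. 278. 173.] [271.  167.2] [0.622 0.034 0.026]
blue_counter_a top 0.18 [366. 158. 390. 182.] [378.  170.7] [ 0.606 -0.296  0.026]
blue_counter_a side 0.47 [181. 196. 286. 276.] [235.  233.6] [0.534 0.18  0.026]
blue_counter_a side 0.46 [183. 237. 197. 251.] [189.6 243.4] [0.625 0.256 0.026]
blue_counter_a side 0.41 [272. 203. 281. 213.] [276.4 207.9] [0.467 0.039 0.026]
keys_tub top 0.95 [327. 192. 351. 214.] [338.8 202.5] [ 0.505 -0.168  0.045]
keys_tub side 0.96 [273. 160. 297. 181.] [284.6 168.2] [ 0.501 -0.14   0.045]
caps_tub top 0.92 [328. 152. 354. 176.] [342.1 162.7] [ 0.628 -0.183  0.045]
caps_tub side 0.56 [240. 150. 265. 172.] [252.3 158.6] [ 0.618 -0.154  0.045]
caps_tub side 0.18 [313. 140. 327. 148.] [319.3 142.9] [ 0.435 -0.348  0.045]
brackets_tub top 0.75 [368. 160. 390. 184.] [378.1 171. ] [ 0.601 -0.292  0.045]
brackets_tub side 0.73 [262. 136. 280. 157.] [270.4 145.9] [ 0.591 -0.259  0.045]
save_button top 0.37 [326. 192. 350. 215.] [339.2 202. ] [ 0.505 -0.167  0.057]
save_button side 0.56 [313. 144. 331. 144.] [319.2 143.2] [ 0.432 -0.325  0.057]
frame top 0.83 [195. 160. 275. 225.] [236.3 193.4] [0.543 0.141 0.018]
frame side 0.84 [179. 194. 285. 274.] [234.2 233.3] [0.54  0.172 0.018]
save_box side 0.67 [305. 139. 329. 163.] [317.9 150.9] [ 0.43  -0.308  0.035]
[0.1601121  0.62998577 0.22259118] [1.79996157e+02 4.05775707e-03 1.65743986e+02] 0.9 0.08727931195189638 0.0187
```

View pics/top1.png

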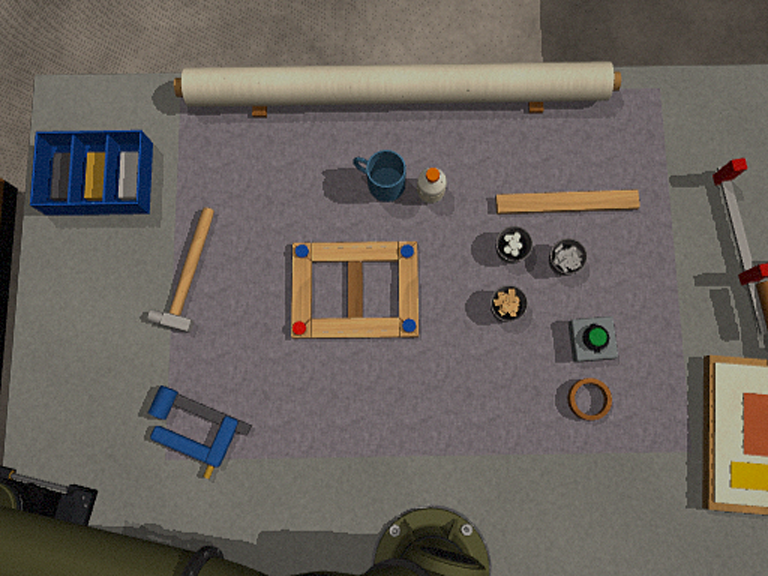

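View pics/side1.png

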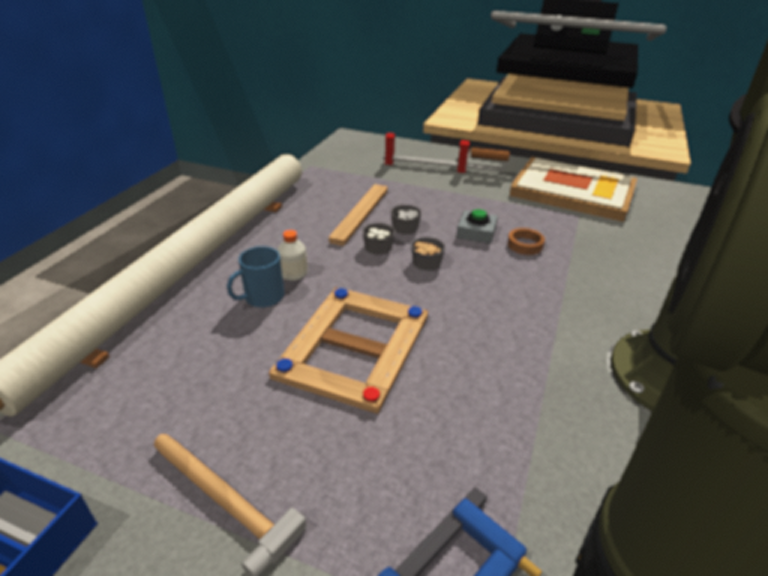

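The red counter is at the near-left corner (top view, zoomed ≈(299,328)), and the keys tub is the nearest of the three at (508,303). The green button is at (597,338). I'll pin these down by colour and both cameras.

```bash
cat >> h.py <<'E'
def blob(cam,im,kind,uv,r=14):
    a=im.astype(int);R,G,B=a[...,0],a[...,1],a[...,2]
    m={"red":(R>120)&(R>2*G)&(R>2*B),"green":(G>60)&(G>1.7*R)&(G>1.5*B),"blue":(B>90)&(B>1.7*R)}[kind]
    v,u=np.nonzero(m);k=np.hypot(u-uv[0],v-uv[1])<r;return u[k].mean(),v[k].mean(),k.sum()
def shift(target):
    from scipy.spatial.transform import Rotation as Ro
    s=env.get_obs();R=Ro.from_euler("xyz",s["tool_rot"],degrees=True)
    return np.round(1000*R.inv().apply(np.array(target)-s["tool_pos"]),1)
E
python3 - <<'E'
from h import *
t=env.read_camera("top");s=env.read_camera("side")
for n,k,z,a,b in(("red","red",.0245,(199.3,218.7),(247.5,262.8)),("blueNR","blue",.0245,(272.5,217),(276.5,208)),("blueFL","blue",.0245,(201,167),(190,243)),("blueFR","blue",.0245,(271,167),(227,196)),("btn","green",.056,(398,225),(319,143))):
    for c,im,uv in(("top",t,a),("side",s,b)):
        u,v,m=blob(c,im,k,uv,9);p=ray(c,u,v,z);print(n,c,m,np.round([u,v],1),np.round(p,4))
# tub: fit rim circle projection to region rect centre
from scipy.optimize import least_squares
for c in("top","side"):
    r=env.regions_of(c,"keys_tub")[0];g=r["region"];v,u=np.nonzero(g)
    h=cv2.convexHull(np.c_[u,v].astype(np.int32))
    th=np.linspace(0,2*np.pi,60)
    def sil(p):
        P=[proj(c,(p[0]+rr*np.cos(a),p[1]+rr*np.sin(a),z)) for rr,z in((.038,.045),(.03,0)) for a in th]
        P=np.array(P);return np.r_[P.min(0),P.max(0)]
    b=np.array([u.min()-.5,v.min()-.5,u.max()+.5,v.max()+.5])
    q=least_squares(lambda p:sil(p)-b,[.5,-.16]);print("keys",c,np.round(q.x,4),np.round(q.fun,1))
for p in((.464,.26,.2),(.5,-.16,.2)):print(shift(p))
E
```

```text
red top 66 [198.9 218.2] [0.4669 0.2548 0.0245]
red side 87 [247.1 262.3] [0.4674 0.2581 0.0245]
blueNR top 59 [272.2 216.6] [0.4685 0.0327 0.0245]
blueNR side 41 [276.3 207.3] [0.4689 0.0345 0.0245]
blueFL top 56 [200.8 166.8] [0.6273 0.2507 0.0245]
blueFL side 56 [188.9 243. ] [0.6281 0.2541 0.0245]
blueFR top 55 [270.9 166.8] [0.6239 0.0337 0.0245]
blueFR side 34 [227.1 194.8] [0.6239 0.0348 0.0245]
btn top 110 [398.1 224.2] [ 0.4354 -0.3388  0.056 ]
btn side 44 [319.  142.4] [ 0.4339 -0.3316  0.056 ]
keys top [ 0.5069 -0.1685] [-0.1  0.1  0.1 -0.1]
keys side [ 0.5085 -0.1691] [-1.1 -0.3  1.1  0.2]
[-385.7 -283.8   22.6]
[-524.  -682.    22.5]
```

Emit:
send_rows(plan=[[0, -15, -10.5, 0, 0, 0, 0], [0, -36, -26.5, 0, 0, 0, 0], [0, -36, -26.5, 0, 0, 0, 0], [0, -36, -26.5, 0, 0, 0, 0], [0, -36, -26.5, 0, 0, 0, 0], [0, -36, -26.5, 0, 0, 0, 0], [0, -36, -26.5, 0, 0, 0, 0], [0, -36, -26.5, 0, 0, 0, 0], [0, -36, -26.5, 0, 0, 0, 0], [0, -36, -26.5, 0, 0, 0, 0], [0, -36, -26.5, 0, 0, 0, 0], [0, -15, -10.5, 0, 0, 0, 0]])

```text
time_s: 2.3
tool_pos: [0.4707, 0.2502, 0.223]
tool_rot: [-180.0, 0.1, 165.3]
force: [-0.5, 0.4, 0.2]
grip_width: 0.0026
```

Emit:
send_rows(plan=[[0, 0, 0, 20, 0, 0, 0], [0, 0, 0, 35, 0, 0, 0], [0, 0, 0, 35, 0, 0, 0], [0, 0, 0, 20, 0, 0, 0], [0, 0, 0, 0, 0, 0, 0], [0, 0, 0, 0, 0, 0, 0]])

```text
time_s: 2.9
tool_pos: [0.468, 0.2559, 0.1132]
tool_rot: [180.0, 0.0, 165.7]
force: [-0.9, 0.2, 0.7]
grip_width: 0.0006
```

```bash
python3 - <<'E'
from h import *
im=[env.read_camera(c)[:,:,::-1] for c in("top","side")]
cr=[cv2.resize(im[0][140:260,160:300],(560,480)),]
cv2.imwrite("pics/red_top.png",cr[0]);cv2.imwrite("pics/red_side.png",cv2.resize(im[1][160:300,160:320],(640,560)))
s=env.get_obs();print(s["tool_pos"],s["tool_rot"],s["grip_width"],s["time_s"],shift((.467,.2565,.05)))
E
```

```text
[0.46881635 0.25698342 0.11441347] [1.79861380e+02 1.13902809e-01 1.65719671e+02] 0.000156985166461881 3.0 [ 1.8 -1.1 64.4]
```

View pics/red_side.png

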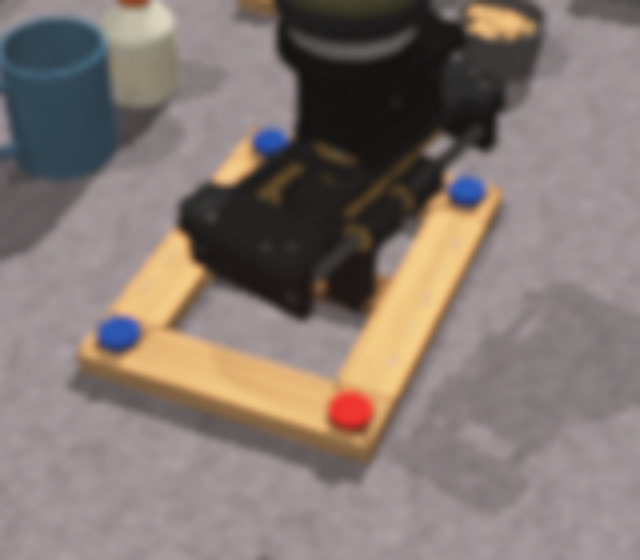

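The side view shows the closed fingertips above and behind the red counter, at about (358,300) in the crop. That is consistent with being 9 cm over it. I'll go down to about 24 mm above it.

Emit:
send_rows(plan=[[0, 0, 0, 14, 0, 0, 0], [0, 0, 0, 20, 0, 0, 0], [0, 0, 0, 16, 0, 0, 0], [0, 0, 0, 10, 0, 0, 0], [0, 0, 0, 3, 0, 0, 0], [0, 0, 0, 0, 0, 0, 0], [0, 0, 0, 0, 0, 0, 0], [0, 0, 0, 0, 0, 0, 0]])

```text
time_s: 3.8
tool_pos: [0.4683, 0.2572, 0.0504]
tool_rot: [179.9, 0.1, 165.7]
force: [-0.5, -0.7, 0.4]
grip_width: 0.0004
```

```bash
python3 - <<'E'
from h import *
im=env.read_camera("side")
cv2.imwrite("pics/red_side2.png",cv2.resize(im[200:290,200:310,::-1],(660,540)))
s=env.get_obs();print(s["tool_pos"],s["tool_rot"],s["time_s"],proj("side",s["tool_pos"]),shift((.467,.2565,.05)))
E
```

```text
[0.46820542 0.2571331  0.05033519] [1.79928944e+02 5.62081542e-02 1.65745752e+02] 3.85 (np.float64(246.90971481114929), np.float64(254.4190305505702)) [ 1.  -0.9  0.3]
```

View pics/red_side2.png

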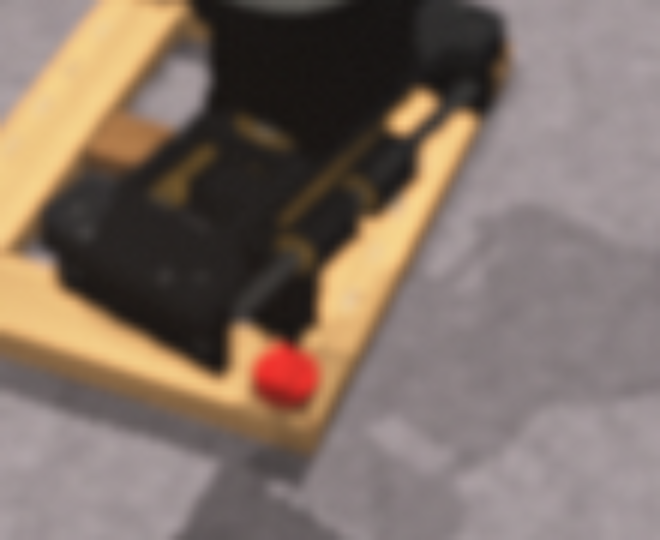

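The tip is at about (285,330) in the crop, with the red counter right below it at (286,375), a gap of about 24 mm. I'll hold here for 2.4 s, rise, and move across at z≈0.22.

Emit:
send_rows(plan=[[0, 0, 0, 0, 0, 0, 0], [0, 0, 0, 0, 0, 0, 0], [0, 0, 0, 0, 0, 0, 0], [0, 0, 0, 0, 0, 0, 0], [0, 0, 0, 0, 0, 0, 0], [0, 0, 0, 0, 0, 0, 0], [0, 0, 0, 0, 0, 0, 0], [0, 0, 0, 0, 0, 0, 0], [0, 0, 0, 0, 0, 0, 0], [0, 0, 0, 0, 0, 0, 0], [0, 0, 0, 0, 0, 0, 0], [0, 0, 0, 0, 0, 0, 0]])

```text
time_s: 5.05
tool_pos: [0.4677, 0.2568, 0.0496]
tool_rot: [180.0, 0.0, 165.7]
force: [0.1, 0.6, 0.7]
grip_width: 0.0004
```

Emit:
send_rows(plan=[[0, 0, 0, 0, 0, 0, 0], [0, 0, 0, 0, 0, 0, 0], [0, 0, 0, 0, 0, 0, 0], [0, 0, 0, 0, 0, 0, 0], [0, 0, 0, 0, 0, 0, 0], [0, 0, 0, 0, 0, 0, 0], [0, 0, 0, 0, 0, 0, 0], [0, 0, 0, 0, 0, 0, 0], [0, 0, 0, 0, 0, 0, 0], [0, 0, 0, 0, 0, 0, 0], [0, 0, 0, 0, 0, 0, 0], [0, 0, 0, 0, 0, 0, 0]])

```text
time_s: 6.25
tool_pos: [0.4677, 0.2568, 0.0496]
tool_rot: [180.0, 0.0, 165.7]
force: [0.1, -0.2, -0.8]
grip_width: 0.0002
```

Emit:
send_rows(plan=[[0, 0, 0, -10, 0, 0, 0], [0, 0, 0, -30, 0, 0, 0], [0, 0, 0, -40, 0, 0, 0], [0, 0, 0, -40, 0, 0, 0], [0, 0, 0, -35, 0, 0, 0], [0, 0, 0, -15, 0, 0, 0], [0, 0, 0, 0, 0, 0, 0], [0, 0, 0, 0, 0, 0, 0]])

```text
time_s: 7.05
tool_pos: [0.4671, 0.2565, 0.2184]
tool_rot: [-179.9, -0.1, 165.7]
force: [-0.4, -0.0, -1.4]
grip_width: 0.0003
```

```bash
python3 - <<'E'
from h import *
print(env.get_obs()["time_s"],shift((.507,-.169,.22)))
E
```

```text
7.05 [-143.5 -402.6   -1.3]
```

Emit:
send_rows(plan=[[0, -6.5, -18.5, 0, 0, 0, 0], [0, -13, -36.5, 0, 0, 0, 0], [0, -13, -36.5, 0, 0, 0, 0], [0, -13, -36.5, 0, 0, 0, 0], [0, -13, -36.5, 0, 0, 0, 0], [0, -13, -36.5, 0, 0, 0, 0], [0, -13, -36.5, 0, 0, 0, 0], [0, -13, -36.5, 0, 0, 0, 0], [0, -13, -36.5, 0, 0, 0, 0], [0, -13, -36.5, 0, 0, 0, 0], [0, -13, -36.5, 0, 0, 0, 0], [0, -6.5, -18.5, 0, 0, 0, 0]])

```text
time_s: 8.25
tool_pos: [0.5054, -0.1719, 0.2174]
tool_rot: [-179.9, -0.2, 165.5]
force: [-0.3, 0.2, 0.2]
grip_width: 0.0006
```

Emit:
send_rows(plan=[[0, 0, 0, 0, 0, 0, 0], [0, 0, 0, 20, 0, 0, 0], [0, 0, 0, 35, 0, 0, 0], [0, 0, 0, 35, 0, 0, 0], [0, 0, 0, 10, 0, 0, 0], [0, 0, 0, 0, 0, 0, 0], [0, 0, 0, 0, 0, 0, 0], [0, 0, 0, 0, 0, 0, 0]])

```text
time_s: 9.05
tool_pos: [0.5085, -0.1681, 0.1211]
tool_rot: [180.0, 0.2, 165.8]
force: [-0.7, -0.7, 0.8]
grip_width: 0.0004
```

```bash
python3 - <<'E'
from h import *
s=env.get_obs();print(s["tool_pos"],s["tool_rot"],s["time_s"],shift((.507,-.169,.07)))
for c in("side",):
    im=env.read_camera(c)
    cv2.imwrite("pics/keys_side.png",cv2.resize(im[110:200,220:340,::-1],(640,480)))
    for n in("keys_tub","caps_tub"):
        for r in env.regions_of(c,n)[:2]:print(n,r["confidence"],r["rect"])
print(proj("side",s["tool_pos"]))
E
```

```text
[ 0.5085087  -0.1681438   0.12114245] [1.79970402e+02 1.54553186e-01 1.65763274e+02] 9.05 [ 1.4 -1.2 51.1]
keys_tub 0.64 [273.2, 158.4, 299.6, 180.4]
caps_tub 0.74 [241.0, 149.9, 263.6, 173.7]
caps_tub 0.58 [268.8, 207.8, 281.9, 211.1]
(np.float64(286.4549580270374), np.float64(142.99105817761458))
```

View pics/keys_side.png

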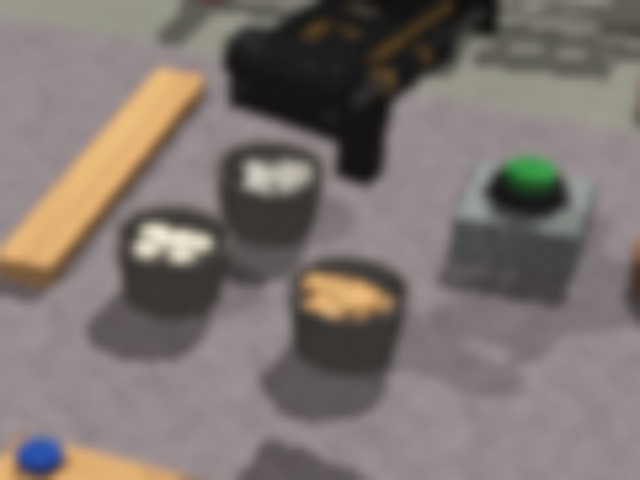

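The tip, at crop (358,178), is above the keys tub, whose rim centre is at about (350,285). I'll go down to 23 mm over the rim and hold.

Emit:
send_rows(plan=[[0, 0, 0, 12, 0, 0, 0], [0, 0, 0, 20, 0, 0, 0], [0, 0, 0, 15, 0, 0, 0], [0, 0, 0, 6, 0, 0, 0], [0, 0, 0, 0, 0, 0, 0], [0, 0, 0, 0, 0, 0, 0], [0, 0, 0, 0, 0, 0, 0], [0, 0, 0, 0, 0, 0, 0]])

```text
time_s: 10.0
tool_pos: [0.5078, -0.1682, 0.0672]
tool_rot: [180.0, 0.1, 165.7]
force: [0.6, -0.8, 1.0]
grip_width: 0.0003
```

Emit:
send_rows(plan=[[0, 0, 0, 0, 0, 0, 0], [0, 0, 0, 0, 0, 0, 0], [0, 0, 0, 0, 0, 0, 0], [0, 0, 0, 0, 0, 0, 0], [0, 0, 0, 0, 0, 0, 0], [0, 0, 0, 0, 0, 0, 0], [0, 0, 0, 0, 0, 0, 0], [0, 0, 0, 0, 0, 0, 0], [0, 0, 0, 0, 0, 0, 0], [0, 0, 0, 0, 0, 0, 0], [0, 0, 0, 0, 0, 0, 0], [0, 0, 0, 0, 0, 0, 0]])

```text
time_s: 11.2
tool_pos: [0.5073, -0.168, 0.0665]
tool_rot: [180.0, 0.0, 165.7]
force: [-0.8, 0.0, 0.4]
grip_width: 0.0006
```

Emit:
send_rows(plan=[[0, 0, 0, 0, 0, 0, 0], [0, 0, 0, 0, 0, 0, 0], [0, 0, 0, 0, 0, 0, 0], [0, 0, 0, 0, 0, 0, 0], [0, 0, 0, 0, 0, 0, 0], [0, 0, 0, 0, 0, 0, 0], [0, 0, 0, 0, 0, 0, 0], [0, 0, 0, 0, 0, 0, 0], [0, 0, 0, 0, 0, 0, 0], [0, 0, 0, 0, 0, 0, 0], [0, 0, 0, 0, 0, 0, 0], [0, 0, 0, 0, 0, 0, 0]])

```text
time_s: 12.4
tool_pos: [0.5073, -0.1681, 0.0665]
tool_rot: [180.0, 0.0, 165.7]
force: [-0.5, 0.1, -0.3]
grip_width: 0.0005
```

Emit:
send_rows(plan=[[0, 0, 0, -12, 0, 0, 0], [0, 0, 0, -30, 0, 0, 0], [0, 0, 0, -35, 0, 0, 0], [0, 0, 0, -20, 0, 0, 0], [0, 0, 0, 0, 0, 0, 0], [0, 0, 0, 0, 0, 0, 0]])

```text
time_s: 13.0
tool_pos: [0.5075, -0.168, 0.1641]
tool_rot: [180.0, 0.1, 165.7]
force: [-0.0, -0.1, -0.4]
grip_width: 0.0009
```

```bash
python3 - <<'E'
from h import *
t=env.read_camera("top");s=env.read_camera("side")
for c,im,uv in(("top",t,(398,225)),("side",s,(319,143))):
    u,v,m=blob(c,im,"green",uv,9);print(c,m,np.round(ray(c,u,v,.056),4))
print(env.get_obs()["time_s"],shift((.435,-.336,.1)))
E
```

```text
top 112 [ 0.4354 -0.3391  0.056 ]
side 43 [ 0.4339 -0.332   0.056 ]
13.1 [  27.8 -180.6   62.7]
```

Emit:
send_rows(plan=[[0, 3, -19, 0, 0, 0, 0], [0, 6, -38, 0, 0, 0, 0], [0, 6, -38, 0, 0, 0, 0], [0, 6, -38, 0, 0, 0, 0], [0, 5, -32, 0, 0, 0, 0], [0, 2, -16, 0, 0, 0, 0], [0, 0, 0, 0, 0, 0, 0], [0, 0, 0, 20, 0, 0, 0], [0, 0, 0, 30, 0, 0, 0], [0, 0, 0, 20, 0, 0, 0], [0, 0, 0, 0, 0, 0, 0], [0, 0, 0, 0, 0, 0, 0]])

```text
time_s: 14.3
tool_pos: [0.4359, -0.3355, 0.0933]
tool_rot: [180.0, -0.1, 165.8]
force: [-0.0, 1.1, 0.5]
grip_width: 0.0004
```

```bash
python3 - <<'E'
from h import *
im=env.read_camera("side");tp=env.read_camera("top")
a=cv2.resize(im[110:180,280:360,::-1],(400,350));b=cv2.resize(tp[190:260,360:440,::-1],(400,350))
cv2.imwrite("pics/btn.png",np.hstack([a,b]))
s=env.get_obs();print(s["tool_pos"],s["tool_rot"],s["time_s"],shift((.435,-.337,.05)))
E
```

```text
[ 0.43656747 -0.33654674  0.09457811] [-1.79991017e+02  9.25529008e-02  1.65789820e+02] 14.4 [ 1.5 -0.8 44.6]
```

View pics/btn.png

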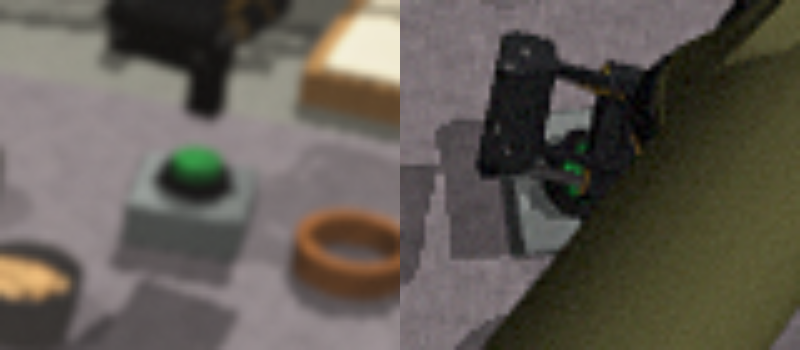

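The tip is right above the green button. In the left crop the tip is at (207,115) and the button at (195,157), and the slight lean matches the camera's perspective. Now I'll press in small steps.

Emit:
send_rows(plan=[[0, 0, 0, 10, 0, 0, 0], [0, 0, 0, 15, 0, 0, 0], [0, 0, 0, 8, 0, 0, 0], [0, 0, 0, 3, 0, 0, 0], [0, 0, 0, 2, 0, 0, 0], [0, 0, 0, 2, 0, 0, 0], [0, 0, 0, 1, 0, 0, 0], [0, 0, 0, 0, 0, 0, 0], [0, 0, 0, 0, 0, 0, 0]])

```text
time_s: 15.3
tool_pos: [0.4355, -0.3366, 0.0528]
tool_rot: [180.0, -0.0, 165.7]
force: [-1.4, 0.5, 3.3]
grip_width: 0.0005
```

Emit:
send_rows(plan=[[0, 0, 0, 1, 0, 0, 0], [0, 0, 0, 0.8, 0, 0, 0], [0, 0, 0, 0, 0, 0, 0], [0, 0, 0, 0, 0, 0, 0], [0, 0, 0, 0, 0, 0, 0]])

```text
time_s: 15.8
tool_pos: [0.4357, -0.3367, 0.0514]
tool_rot: [180.0, 0.0, 165.7]
force: [-3.5, 2.0, 9.0]
grip_width: 0.0007
```

The force is 9 N, more than the spring's 5 N, so the button is on its stop and pressed. Drawing back.

Emit:
send_rows(plan=[[0, 0, 0, -3, 0, 0, 0], [0, 0, 0, -6, 0, 0, 0], [0, 0, 0, -20, 0, 0, 0], [0, 0, 0, -40, 0, 0, 0], [0, 0, 0, -40, 0, 0, 0], [0, 0, 0, -30, 0, 0, 0], [0, 0, 0, -10, 0, 0, 0], [0, 0, 0, 0, 0, 0, 0], [0, 0, 0, 0, 0, 0, 0], [0, 0, 0, 0, 0, 0, 0], [0, 0, 0, 0, 0, 0, 0]])

```text
time_s: 16.9
tool_pos: [0.4349, -0.3361, 0.1982]
tool_rot: [180.0, -0.1, 165.7]
force: [-0.2, -0.1, -0.2]
grip_width: 0.0001
```

```bash
python3 - <<'E'
from h import *
im=env.read_camera("side")
cv2.imwrite("pics/end.png",cv2.resize(im[110:290,160:370,::-1],(700,600)))
u,v,m=blob("side",im,"green",(319,143),9);print("btn",np.round(ray("side",u,v,.056),4))
for k,uv in(("red",(247,262)),("blue",(276,208)),("blue",(189,243)),("blue",(227,195))):print(np.round(blob("side",im,k,uv,9),1))
s=env.get_obs();print(s["tool_pos"],s["force"],s["joint_velocities"],s["time_s"])
E
```

```text
btn [ 0.4339 -0.3304  0.056 ]
[247.  262.3  88. ]
[276.3 207.   34. ]
[188.9 243.   56. ]
[227.1 194.8  33. ]
[ 0.43501904 -0.33626196  0.19852703] [-0.36409679  0.4140947  -0.22901401] [-0.06441145 -0.22039923  0.03157601 -0.49085587 -0.02231692  0.150577
  0.00694259] 16.95
```

View pics/end.png

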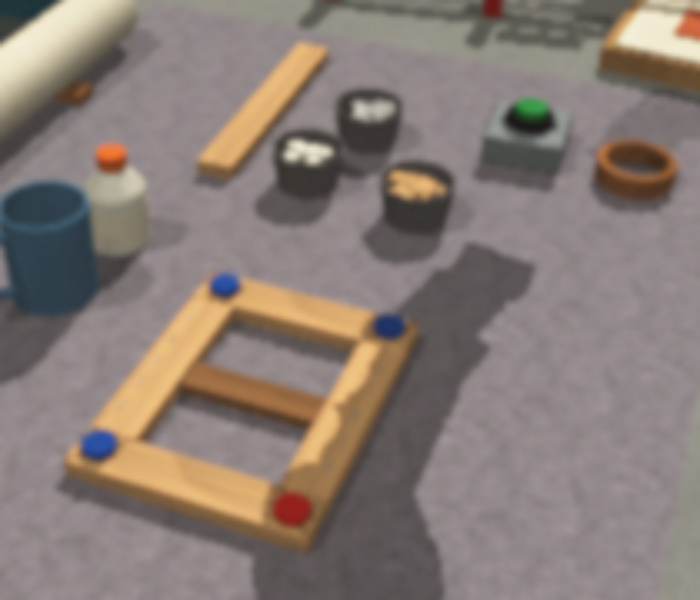

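The button is up again at crop (532,110). The counters, frame and tubs are where they were, and the arm is clear.

```bash
python3 -c "
from cell import env
print(env.sign_off())"
```

```text
the job is handed in; nothing more can be done
None
```

I did all three steps in the order asked and handed the job in at about 17 s, well inside the 50 s limit. The sign-off gives no verdict.

- **Red counter:** the closed fingertips pointed straight down about 24 mm above it and held still for about 2.4 s.
- **Keys tub:** the fingertips pointed the same way about 22 mm above the rim and held for about 2.4 s.
- **Green button:** I pressed it to its stop. The tip reached 51.4 mm above the bench with about 9 N of upward force, against about 5 N for the spring. I then drew back 14 cm above it.

**Last checks:** the final side picture shows the button up, and the counters are within 0.5 px of where they started. By eye, the frame, tubs and tape are also unmoved. The remaining force reading was about 0.6 N, which is noise. I did not check the staple gun or hammer in that last view, but the arm did not go near them after leaving the start.

**Disagreements:** the two cameras put the button about 7 mm apart in y, so I aimed between them, well inside its 18 mm radius. The object finder gave uncertain or wrong matches for the counters and the button, so I located those by colour and eye instead.

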